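# Slide the battery crate home in its charging bay

## Task

Push the tall plywood battery crate along the bench into the charging bay until it stands fully home and square against the charger's face; push it low, near its base, so that it slides upright and never tips, and do not lift or carry it. Then, with the crate home, press the charge button on top of the charger fully down and let go. Grasp nothing and leave the other things on the bench where they are.

Things in the scene. Friction and masses are not known exactly. Their poses are not given: they have to be found in the camera images.
- crate: plywood crate with two black batteries and a steel bail handle: 150 mm in x, 80 mm in y, walls 180 mm high, handle to 213 mm. 1.4 to 2.2 kg; sliding takes 7 to 16 N; pushed above about 55 mm it may tip. Origin: centre of its underside. Push on its -y face, towards the bay's +y. Starts 180 to 250 mm short of the charger, within 20 mm of the bay's centre line and 0.15 rad of its yaw
- bay: fixed charging bay. Origin: on the bench at the middle of the foot of the charger's flat face (the stop); y points into the charger, the way the crate goes; z up. Charger: grey block 200 mm in x, y 0 to 150 mm, 100 mm high. No floor plate: the crate slides on the bench. Fully home the crate touches that face: its origin at x 0, y -40 mm here, axes parallel
- mouth (a point): middle of the bay's way in, on the bench, 115 mm in front of the charger's face. Two steel rails 30 mm high, 12 mm thick: inner faces 166 mm apart from the charger's face to 64 mm before it, then flaring to about 225 mm apart here
- charge_top (a point): middle of the top of the charge button, a white round push button of 34 mm diameter in a dark collar of 50 mm diameter on top of the charger, 100 mm behind its face; 118 mm above the bench, pressed straight down
- charge (a joint): travel of the charge button: 0 released, 0.006 m fully down; a spring returns it; fully down takes about 5 N
- spool: white solder spool standing on end, 54 mm diameter, 46 mm high; leave alone. Origin: centre of its underside
- glue: white glue bottle with grey cap, 42 mm diameter, 120 mm high; leave alone. Origin: centre of its underside
- wheel: black rubber buggy wheel lying flat, 66 mm diameter, 26 mm high; leave alone. Origin: centre of its underside
- meter: grey multimeter lying flat, 75 x 140 x 32 mm; leave alone. Origin: centre of its underside
- driver: screwdriver lying on the bench, 200 mm long, grip 26 mm thick; leave alone. Origin: on its underside near its middle
- mug: white mug, 80 mm diameter, 90 mm high; leave alone. Origin: centre of its underside
Things that resemble listed ones, but are neither listed nor needed, are in the scene too. What is shaped like the crate but blue or pink is not meant.

How it is judged:
On the way, in this order (a step that is already met when the one before it is completed fails the run):
1. the crate stands fully home in the bay, square against the charger, the button not yet pressed (y of crate in the frame of bay above -0.046 m and x of crate in the frame of bay between -0.012 and 0.012 m and angle between the x axis of crate and the x axis of bay, either way round below 0.08 rad and angle between crate's own z axis and vertical below 0.05 rad and height (world z) of crate below 0.004 m and linear speed of crate below 0.02 m/s and value of joint charge below 0.002 m), for 0.3 s.
2. the charge button is pressed down with the crate home (y of crate in the frame of bay above -0.046 m and x of crate in the frame of bay between -0.012 and 0.012 m and angle between the x axis of crate and the x axis of bay, either way round below 0.08 rad and angle between crate's own z axis and vertical below 0.05 rad and height (world z) of crate below 0.004 m and value of joint charge above 0.0045 m), for 0.1 s.
At the end, for the whole second after the job is handed in: the crate stands upright and at rest on the bench in the bay, its face within 6 mm of the charger's, within 12 mm of the centre line and 0.08 rad of square; the button was pressed at least 4.5 mm down after that and is released (y of crate in the frame of bay above -0.046 m and x of crate in the frame of bay between -0.012 and 0.012 m and angle between the x axis of crate and the x axis of bay, either way round below 0.08 rad and angle between crate's own z axis and vertical below 0.05 rad and height (world z) of crate below 0.004 m and linear speed of crate below 0.01 m/s and value of joint charge below 0.002 m); the robot touches nothing.
It fails at once if the crate tips by more than 0.15 rad (angle between crate's own z axis and vertical above 0.15 rad).
It fails at once if the crate is lifted off the bench by more than 12 mm (height (world z) of crate above 0.012 m).
It fails at once if the charge button is pressed while the crate is still out of the bay (value of joint charge above 0.0045 m and y of crate in the frame of bay below -0.055 m).
It fails at once if a bystander is moved more than 30 mm (distance of any of spool, glue, wheel, meter, driver, mug from where it was at the start of the episode above 0.03 m).
It fails at once if the glue bottle or the mug is knocked over (angle between any of glue, mug's own z axis and vertical above 0.5 rad).
It also fails if it takes over 51 s, if anything falls off the work surface, if the arm or the gripper's body presses on something with over 40 N, if the wrist force passes 120 N, or if a joint passes its speed limit or range.

## Robot

A 7-joint arm with a two-finger parallel gripper is mounted at the origin on the work surface. World frame = base frame: x ahead of the robot, y to its left, z up, the work surface at z = 0. Lengths are in m, angles in rad, forces in N, time in s.
With the tool pointing down it reaches from about 0.35 to 0.9 m from the base axis. Payload 8.1 kg.
Tool frame: the origin (TCP) lies midway between the tips of the shut fingers; the grasp point (between the pads) lies 19 mm behind it (env.grip_depth is the distance from the TCP to the grasp point, in m); z points along the fingers, y is the direction in which the jaws open and shut (so a half turn about z gives the same grasp; the last joint's range is limited). The gripper opens to 85 mm and grips with 20 to 120 N. Pads are 22 mm wide; open, the fingers measure 114 mm over their backs; the gripper's body (76 mm by 85 mm) begins 54 mm behind the grasp point. The pads swing forward as they close: fully open they stand 13 mm farther back than shut.
Start: joints at [-1.279, 0.434, 0.025, 1.573, -0.012, 1.134, -0.075], TCP at [0.24, 0.577, 0.231] pointing down, gripper open.
Joint ranges: [-2.62, 2.62], [-0.44, 2.09], [-1.27, 1.32], [0.08, 2.57], [-1.32, 4.46], [0.12, 2], [-2.74, 2.74]. Speed limits (rad/s): [2.22, 2.22, 3.01, 3.01, 3.14, 3.14, 3.14].

## Interface

Orientations are given as [roll, pitch, yaw] about the fixed x, y, z axes, in that order (R = Rz(yaw) Ry(pitch) Rx(roll)).
In Python, from plant import env gives the robot as it stands. The module is installed in compiled form; this text tells all that it offers.
- The arm moves only by the tool apply_moves, never from a script. Its argument "deltas" is a list of rows, each a list of 2 entries, a list of its own where there are three numbers: the shift along the world's x, y, z in m, then the turn, a rotation vector about the world's x, y, z in degrees. A call has 1 to 5 rows; each row shifts and turns the commanded pose from where the row before left it; what a row does not reach is not made up. A row lasts 1/10 s, in which the tool goes at most 50 mm and 8.59 degrees, less where a joint would pass 70% of its speed; a pose out of reach is approached as far as the arm can. A call is refused whole if a number of a shift passes 0.05 or a number of a turn 8.59, either way. A call with a gripper value outside its range is refused whole. "grip" is the closure, from -1 (fully open) to 1 (shut), set as the call begins (left out, the last holds). The fingers move at their own pace and stop on an object; "squeeze" is the grip in N (left out, the last holds). Time passes only in rows, so rows that do not move let the fingers close. It gives the time, the measured TCP pose, the force and the opening at its end, in the units of the state.
- env.get_state(): the state, without advancing time (a new reading comes with each control period).
- env.camera(name): name is "scene" or "top" or "wrist"; returns a dict with "frame" (420x560x3 uint8, red, green, blue), "mtx" (3x3 intrinsics, pixels), "pose" (4x4, takes a point from camera to world coordinates). Camera axes: x right, y up, looking along -z (the intrinsics and any distortion apply to the point x, -y, -z); pixel columns grow to the right and rows downward; lengths in m; the calibration is good to about 2 mm. The wrist camera is an equidistant fisheye: a pixel r from the principal point sees the ray r / f radians off the axis. A picture is of the moment at which its call begins. There is no depth.
- env.sign_off(): hands the job in, once; it reports no verdict.
The state is a dict: "t": time; "q": joint angles; "qvel": joint speeds; "effort": joint torques, N m; "ee_pos": TCP position; "tool_rot": TCP orientation; "contact_force": force on the tool from outside, world axes, zero at the start; "torque": the same for the moment, N m; "opening": finger opening in m.
Only numpy, scipy, OpenCV 4.12 (cv2) and the standard library are available. Lean on these libraries where they do the work, as an engineer would, in place of code of your own. Each camera call takes 0.05 s, during which the arm holds its last target.

## Working session

There is one attempt and no reset: what is moved stays moved. The work goes in short steps, Python scripts to look and compute and a tool call to move; the robot and the scene stay as the last step left them, time stands still between calls to the robot, and variables do not carry over. Pictures are saved under pics/ and viewed, and the job is handed in when it is done.

Besides the shell and the picture viewer there is one more tool, called after ">>>" by a JSON object that holds its "op" and its "data". apply_moves: Moves the arm, as the interface text tells. Its arguments: {"type":"object","properties":{"deltas":{"type":"array"},"grip":{"type":"number"},"squeeze":{"type":"number"}},"required":["deltas"]}

```bash
mkdir -p pics
cat > h.py <<'E'
import numpy as np,cv2
from plant import env
def snap(n,f):
    c=env.camera(n); cv2.imwrite(f'pics/{f}.png',c['frame'][:,:,::-1]); np.savez(f'pics/{f}.npz',m=c['mtx'],p=c['pose']); return c
def ray(f,u,v):
    d=np.load(f'pics/{f}.npz');m,p=d['m'],d['p']
    x=(u-m[0,2])/m[0,0];y=(v-m[1,2])/m[1,1]
    return p[:3,3],p[:3,:3]@np.array([x,-y,-1])
def at(f,u,v,z):
    o,d=ray(f,u,v); return (o+d*(z-o[2])/d[2]).round(4)
def proj(f,P):
    d=np.load(f'pics/{f}.npz');m,p=d['m'],d['p']
    q=p[:3,:3].T@(np.array(P)-p[:3,3]); return (m[0,0]*q[0]/-q[2]+m[0,2], m[1,2]-m[1,1]*q[1]/-q[2])
E
python3 - <<'E'
from h import *
for n in('scene','top'):
    c=snap(n,n+'1'); print(c['mtx'],c['pose'].round(3))
s=env.get_state();print(s)
E
```

```text
[[440.44159994   0.         285.61241899]
 [  0.         440.44159994 206.66230107]
 [  0.           0.           1.        ]] [[-0.45  -0.759  0.47   1.107]
 [ 0.893 -0.379  0.244  0.273]
 [-0.007  0.529  0.848  1.102]
 [ 0.     0.     0.     1.   ]]
[[408.07429341   0.         282.12998067]
 [  0.         408.07429341 207.93627379]
 [  0.           0.           1.        ]] [[-6.000e-03  9.910e-01 -1.360e-01  3.940e-01]
 [-1.000e+00 -6.000e-03  2.000e-03 -1.000e-02]
 [ 1.000e-03  1.360e-01  9.910e-01  1.133e+00]
 [ 0.000e+00  0.000e+00  0.000e+00  1.000e+00]]
{'t': 0.1, 'q': array([-1.27861753,  0.43514087,  0.0249993 ,  1.57400777, -0.01157312,
        1.13398928, -0.07511636]), 'qvel': array([-0.0001352 , -0.00119106,  0.00037072, -0.00199564,  0.00056347,
        0.00129743,  0.00016169]), 'effort': array([ 2.30125414e-03, -6.71747732e+01,  1.02757573e+00, -3.16907716e+01,
        1.56764657e-02,  7.27928433e-03, -6.49736717e-05]), 'ee_pos': array([0.2402752 , 0.57648248, 0.23061183]), 'tool_rot': array([-3.14020113e+00,  1.62560581e-04,  2.74671625e+00]), 'contact_force': array([0.69602213, 1.5540009 , 0.49163654]), 'torque': array([ 0.01751769, -0.0754592 , -0.00831509]), 'opening': 0.08544177679387793}
```

View pics/scene1.png

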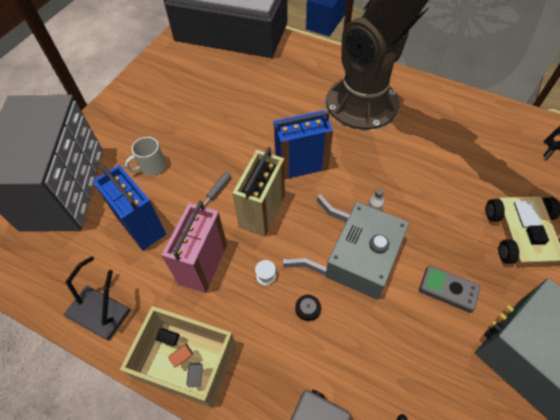

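View pics/top1.png

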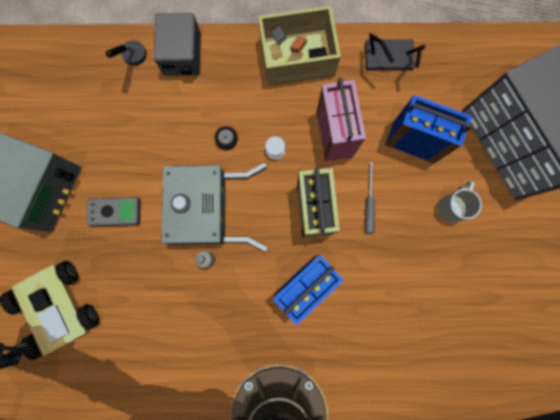

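Run:
```python
import cv2
a=cv2.imread('pics/top1.png');cv2.imwrite('pics/t1c.png',cv2.resize(a[130:330,140:400],(780,600),interpolation=cv2.INTER_CUBIC))
a=cv2.imread('pics/scene1.png');cv2.imwrite('pics/s1c.png',cv2.resize(a[110:310,160:420],(780,600),interpolation=cv2.INTER_CUBIC))
```

```text
(no output)
```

View pics/t1c.png

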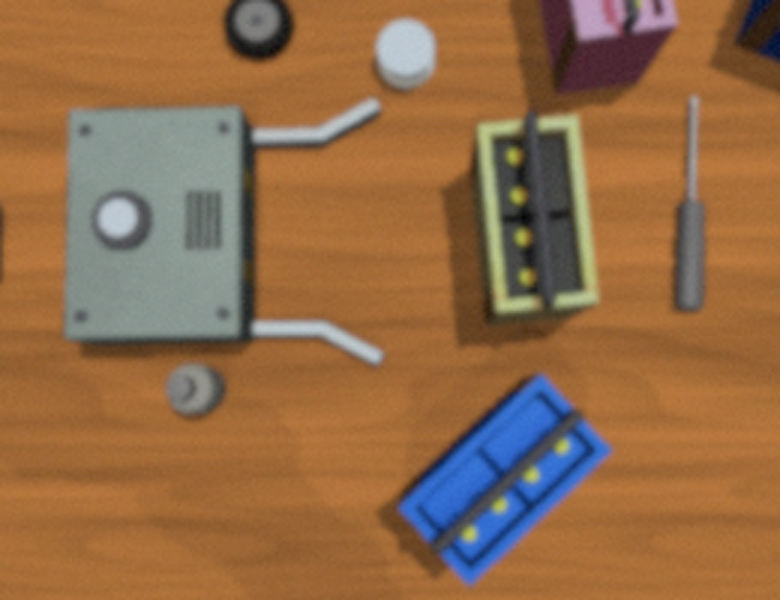

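View pics/s1c.png

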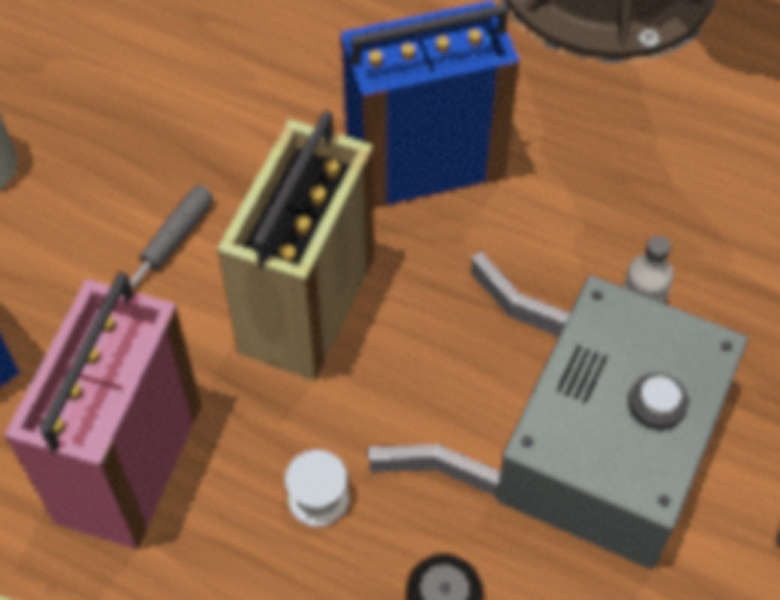

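The top crop shows the crate's rim corners (crop pixels) at (477,124), (577,115), (597,302) and (494,314). The charger's top corners are at (70,110), (242,107), (246,338) and (66,340), and the button is at (121,219).

```bash
cat >> h.py <<'E'
def T(x,y,z,f='top1'): return at(f,140+(x+.5)/3-.5,130+(y+.5)/3-.5,z)
def S(x,y,z): return at('scene1',160+(x+.5)/3-.5,110+(y+.5)/3-.5,z)
E
python3 - <<'E'
from h import *
print('crate T');C=[T(x,y,.18) for x,y in((477,124),(577,115),(597,302),(494,314))];print(*C,np.mean(C,0))
print('crate S top');C=[S(x,y,.18) for x,y in((291,121),(373,148),(304,275),(221,247))];print(*C,np.mean(C,0))
print('S base',S(240,354,0),S(313,375,0))
print('charger T');C=[T(x,y,.10) for x,y in((70,110),(242,107),(246,338),(66,340))];print(*C,np.mean(C,0))
print('charger S');C=[S(x,y,.10) for x,y in((592,277),(746,339),(671,527),(506,458))];print(*C,np.mean(C,0))
print('button',T(121,219,.118),S(661,395,.118))
print('rails T',[T(x,y,.03) for x,y in((255,141),(323,140),(378,110),(255,323),(325,323),(376,352))])
print('driver',T(690,308,.02),T(688,200,.02),T(693,98,.01),T(704,250,.013),T(677,250,.013))
print('blue',[T(x,y,.18) for x,y in((540,375),(612,450),(470,585),(399,508))])
print('pink',[T(x,y,.18) for x,y in((676,22),(575,38))])
print('spool',T(406,50,.046),'glue',T(190,390,.12))
E
```

```text
crate T
[ 0.6132 -0.0518  0.18  ] [ 0.6201 -0.1316  0.18  ] [ 0.4708 -0.1438  0.18  ] [ 0.4619 -0.0633  0.18  ] [ 0.5415   -0.097625  0.18    ]
crate S top
[ 0.4714 -0.1426  0.18  ] [ 0.4659 -0.0632  0.18  ] [ 0.6101 -0.0542  0.18  ] [ 0.6167 -0.13    0.18  ] [ 0.541025 -0.0975    0.18    ]
S base [ 0.6192 -0.13    0.    ] [ 0.608  -0.0568  0.    ]
charger T
[0.646  0.2961 0.1   ] [0.6478 0.1476 0.1   ] [0.4486 0.1413 0.1   ] [0.4478 0.2928 0.1   ] [0.54755 0.21945 0.1    ]
charger S
[0.4533 0.1501 0.1   ] [0.4532 0.2941 0.1   ] [0.6467 0.2958 0.1   ] [0.6505 0.153  0.1   ] [0.550925 0.22325  0.1     ]
button [0.5478 0.2449 0.118 ] [0.5482 0.2475 0.118 ]
rails T [array([0.633 , 0.1458, 0.03  ]), array([0.6335, 0.0834, 0.03  ]), array([0.6615, 0.0328, 0.03  ]), array([0.4657, 0.1436, 0.03  ]), array([0.4654, 0.0806, 0.03  ]), array([0.4391, 0.0347, 0.03  ])]
driver [ 0.4777 -0.2509  0.02  ] [ 0.5774 -0.2525  0.02  ] [ 0.6762 -0.2628  0.01  ] [ 0.5317 -0.2672  0.013 ] [ 0.5319 -0.2423  0.013 ]
blue [array([ 0.4144, -0.0983,  0.18  ]), array([ 0.3569, -0.1525,  0.18  ]), array([ 0.2569, -0.0424,  0.18  ]), array([0.3143, 0.0111, 0.18  ])]
pink [array([ 0.6963, -0.213 ,  0.18  ]), array([ 0.6834, -0.1314,  0.18  ])]
spool [0.7137 0.0065 0.046 ] glue [0.4052 0.1837 0.12  ]
```

Run:
```python
from h import *
from scipy.spatial.transform import Rotation as R
c=snap('wrist','w1'); s=env.get_state()
Rt=R.from_euler('xyz',s['tool_rot']).as_matrix()
print('cam in tool',Rt.T@(c['pose'][:3,3]-s['ee_pos']), Rt.T@c['pose'][:3,:3])
```

```text
cam in tool [ 0.07130923 -0.00150101 -0.14254765] [[ 7.61873715e-05  9.58759233e-01  2.84219507e-01]
 [ 9.99999981e-01 -1.23292945e-04  1.47846569e-04]
 [ 1.76791523e-04  2.84219491e-01 -9.58759224e-01]]
```

View pics/w1.png

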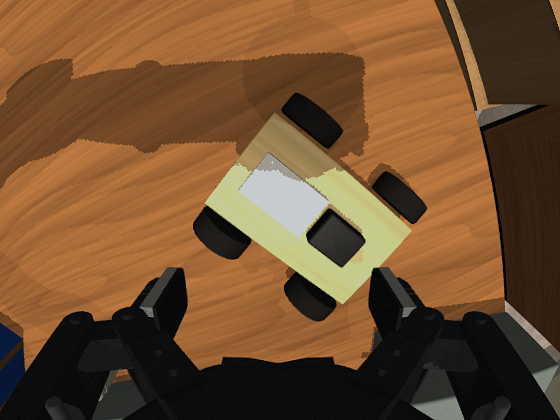

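>>> {"op": "apply_moves", "data": {"deltas": [[[0,0,0.04],[0,0,0]],[[0,0,0.045],[0,0,0]],[[0,0,0.045],[0,0,0]],[[0.02,-0.02,0],[0,0,-4]],[[0.03,-0.03,0],[0,0,-6]]]}}

```text
t: 0.65
ee_pos: [0.2888, 0.5285, 0.3622]
tool_rot: [3.139, -0.002, 2.574]
contact_force: [0.9, -0.2, -0.3]
opening: 0.0856
```

>>> {"op": "apply_moves", "data": {"deltas": [[[0.03,-0.03,0],[0,0,-5]],[[0.03,-0.03,0],[0,0,-5]],[[0.03,-0.03,0],[0,0,-4]],[[0.03,-0.035,0],[0,0,-4]],[[0.03,-0.035,0],[0,0,-4]]]}}

```text
t: 1.15
ee_pos: [0.4413, 0.3651, 0.3609]
tool_rot: [-3.141, 0.0, 2.185]
contact_force: [0.2, 0.2, 0.1]
opening: 0.0854
```

>>> {"op": "apply_moves", "data": {"deltas": [[[0.03,-0.035,0],[0,0,-4]],[[0.03,-0.035,0],[0,0,-4]],[[0.03,-0.04,0],[0,0,-4]],[[0.02,-0.04,0],[0,0,-4]],[[0.02,-0.04,0],[0,0,-4]]]}}

```text
t: 1.65
ee_pos: [0.571, 0.1747, 0.3608]
tool_rot: [-3.141, 0.0, 1.835]
contact_force: [1.1, 0.6, 0.6]
opening: 0.0856
```

>>> {"op": "apply_moves", "data": {"deltas": [[[0,-0.04,0],[0,0,-4]],[[0,-0.045,0],[0,0,-4]],[[0,-0.045,0],[0,0,-4]],[[0,-0.045,0],[0,0,-2.6]],[[0,-0.045,0],[0,0,0]]]}}

```text
t: 2.15
ee_pos: [0.5698, -0.045, 0.361]
tool_rot: [-3.141, -0.0, 1.582]
contact_force: [0.4, -0.4, 0.1]
opening: 0.0858
```

>>> {"op": "apply_moves", "data": {"deltas": [[[-0.005,-0.04,0],[8,0,0]],[[-0.01,-0.04,0],[8,0,0]],[[-0.01,-0.04,0],[8,0,0]],[[0,0,0],[8,0,0]],[[0,0,0],[8,0,0]]]}}

```text
t: 2.65
ee_pos: [0.5459, -0.1608, 0.3614]
tool_rot: [3.132, -0.686, 1.584]
contact_force: [0.7, 1.3, -0.1]
opening: 0.0853
```

Run:
```python
from h import *
snap('scene','scene2');snap('top','top2');s=env.get_state();print(s)
```

```text
{'t': 2.75, 'q': array([ 0.23003637,  0.51511003,  0.5157191 ,  1.4083827 , -0.74083176,
        1.77479913,  0.78523504]), 'qvel': array([-0.09100894, -0.06353722, -0.02404797, -0.01529471,  0.08491079,
       -0.07328257, -0.05995892]), 'effort': array([  1.65196907, -68.66284847,   7.0360896 , -30.95004916,
        -4.41368625,   4.09646809,   0.94294153]), 'ee_pos': array([ 0.54460018, -0.16238116,  0.35735917]), 'tool_rot': array([-3.14034984, -0.68560978,  1.57260055]), 'contact_force': array([-0.84562324, -0.67921932, -0.7827096 ]), 'torque': array([-0.70724849,  0.04169398, -0.0165289 ]), 'opening': 0.0854488380854978}
```

View pics/scene2.png

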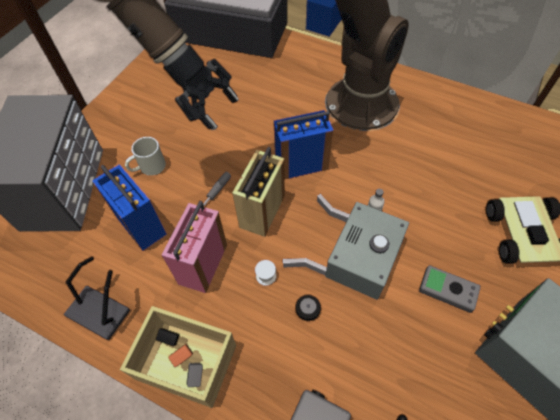

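View pics/top2.png

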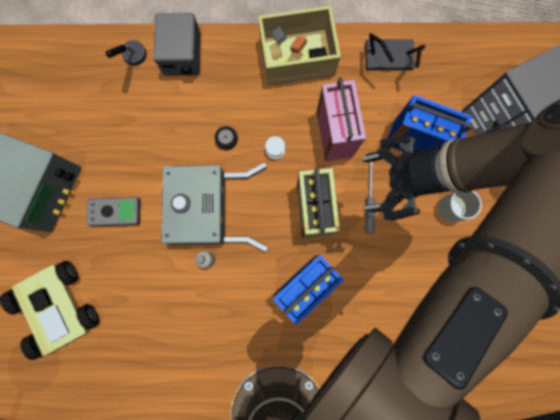

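```bash
python3 - <<'E'
from h import *
def tri(a,b):
    o1,d1=ray('top2',*a);o2,d2=ray('scene2',*b)
    A=np.c_[d1,-d2];t=np.linalg.lstsq(A,o2-o1,rcond=None)[0]
    p,q=o1+t[0]*d1,o2+t[1]*d2;return ((p+q)/2).round(3),np.linalg.norm(p-q).round(3)
print('ring',tri((447,168),(173,50)))
print('body',tri((413,173),(192,80)))
print('mug',at('top1',463,206,.09),'blue2',[at('top1',*p,.18) for p in((410,98),(470,115),(435,160),(390,147))])
E
python3 - <<'E'
import cv2
a=cv2.imread('pics/top2.png');cv2.imwrite('pics/t2c.png',cv2.resize(a[80:280,300:560],(780,600),interpolation=cv2.INTER_CUBIC))
E
```

```text
ring (array([ 0.543, -0.273,  0.507]), np.float64(0.005))
body (array([ 0.548, -0.238,  0.446]), np.float64(0.003))
mug [ 0.5391 -0.4793  0.09  ] blue2 [array([ 0.7944, -0.3266,  0.18  ]), array([ 0.7503, -0.4707,  0.18  ]), array([ 0.6384, -0.379 ,  0.18  ]), array([ 0.6711, -0.2724,  0.18  ])]
```

View pics/t2c.png

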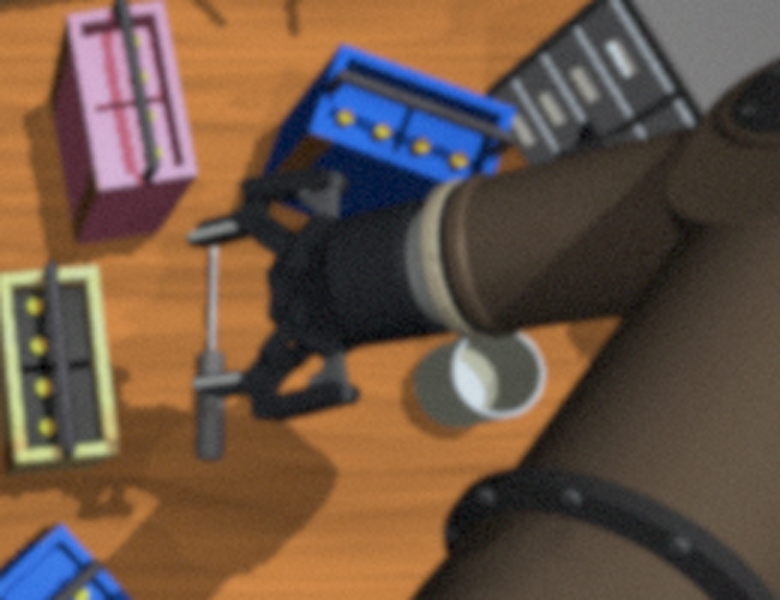

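>>> {"op": "apply_moves", "data": {"deltas": [[[0,0,-0.04],[0,0,0]],[[0,0,-0.04],[0,0,0]],[[0,0,-0.04],[0,0,0]],[[0,0,-0.04],[0,0,0]],[[0,0,-0.03],[0,0,0]]]}}

```text
t: 3.25
ee_pos: [0.5459, -0.1568, 0.1688]
tool_rot: [3.136, -0.679, 1.588]
contact_force: [0.3, -0.3, -0.6]
opening: 0.086
```

Run:
```python
from h import *
a=snap('scene','scene3')['frame'];b=snap('top','top3')['frame'];s=env.get_state();print(s['ee_pos'],s['tool_rot'],s['q'],s['contact_force'])
c=np.hstack([cv2.resize(a,(400,300)),cv2.resize(b,(400,300))]);cv2.imwrite('pics/b3.png',c[:,:,::-1])
```

```text
[ 0.5448726  -0.15596978  0.16770292] [-3.14154875 -0.68223439  1.5844146 ] [ 0.24358318  0.67848259  0.46527585  1.62983982 -0.7901625   1.47902024
  1.01905669] [-0.23047901 -0.94581954  1.00068039]
```

View pics/b3.png

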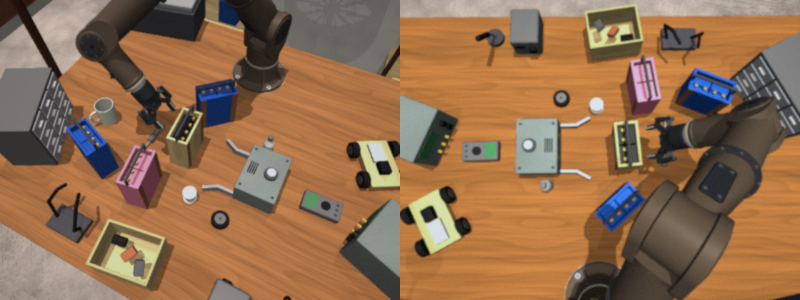

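>>> {"op": "apply_moves", "data": {"deltas": [[[0,-0.003,-0.04],[0,0,0]],[[0,-0.002,-0.04],[0,0,0]],[[0,0,-0.035],[0,0,0]],[[0,0,-0.025],[0,0,0]],[[0,0,0],[0,0,0]]]}}

```text
t: 3.85
ee_pos: [0.5459, -0.162, 0.0299]
tool_rot: [3.137, -0.682, 1.587]
contact_force: [0.1, 0.6, 1.1]
opening: 0.0857
```

```bash
cat >> h.py <<'E'
def both(k):
    a=snap('scene','scene%s'%k)['frame'];b=snap('top','top%s'%k)['frame'];s=env.get_state();print(s['t'],s['ee_pos'],s['tool_rot'],s['q'].round(2),s['contact_force'].round(1))
    c=np.hstack([cv2.resize(a[110:310,110:370],(400,300),interpolation=cv2.INTER_CUBIC),cv2.resize(b[110:305,150:410],(400,300),interpolation=cv2.INTER_CUBIC)]);cv2.imwrite('pics/b%s.png'%k,c[:,:,::-1])
E
python3 -c "
from h import *
both(4)"
```

```text
3.95 [ 0.54727236 -0.16321836  0.03276706] [ 3.13225326 -0.68005061  1.58924321] [ 0.29  0.86  0.41  1.68 -0.87  1.31  1.18] [0.7 0.5 0.8]
```

View pics/b4.png

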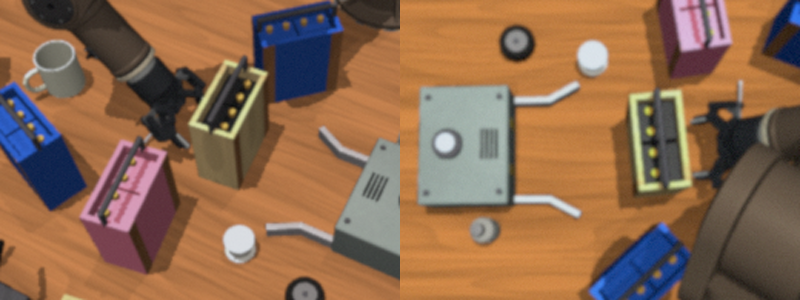

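>>> {"op": "apply_moves", "data": {"deltas": [[[0,0,-0.012],[0,0,0]],[[0,0,-0.005],[0,0,0]],[[0,0.006,0],[0,0,0]],[[0,0.006,0],[0,0,0]],[[0,0.005,0],[0,0,0]]]}}

```text
t: 4.45
ee_pos: [0.5465, -0.1453, 0.0143]
tool_rot: [3.134, -0.681, 1.588]
contact_force: [0.2, 0.1, -0.4]
opening: 0.0852
```

>>> {"op": "apply_moves", "data": {"deltas": [[[0,0.005,0],[0,0,0]],[[0,0.005,0],[0,0,0]],[[0,0.005,0],[0,0,0]],[[0,0.005,0],[0,0,0]],[[0,0.005,0],[0,0,0]]]}}

```text
t: 4.95
ee_pos: [0.5459, -0.1267, 0.014]
tool_rot: [3.133, -0.673, 1.584]
contact_force: [-2.5, -17.4, 7.8]
opening: 0.0854
```

```bash
python3 -c "
from h import *
both(5)"
```

```text
5.05 [ 0.54618676 -0.12535585  0.01400438] [ 3.13300129 -0.67405336  1.58475839] [ 0.24  0.86  0.39  1.75 -0.91  1.24  1.19] [ -2.2 -12.7   4.5]
```

View pics/b5.png

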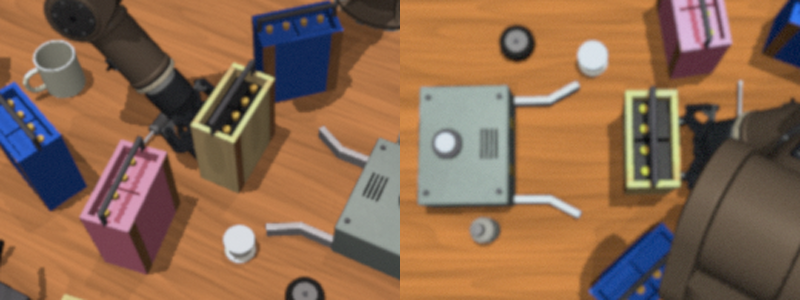

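```bash
cat >> h.py <<'E'
def crop(k,n='top',u0=190,v0=130,w=195,hh=150):
    a=cv2.imread('pics/%s%s.png'%(n,k));cv2.imwrite('pics/%sc%s.png'%(n,k),cv2.resize(a[v0:v0+hh,u0:u0+w],(w*4,hh*4),interpolation=cv2.INTER_CUBIC))
def Tc(k,x,y,z,u0=190,v0=130): return at('top%s'%k,u0+(x+.5)/4-.5,v0+(y+.5)/4-.5,z)
E
python3 -c "
from h import *
crop(5)"
```

```text
(no output)
```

View pics/topc5.png

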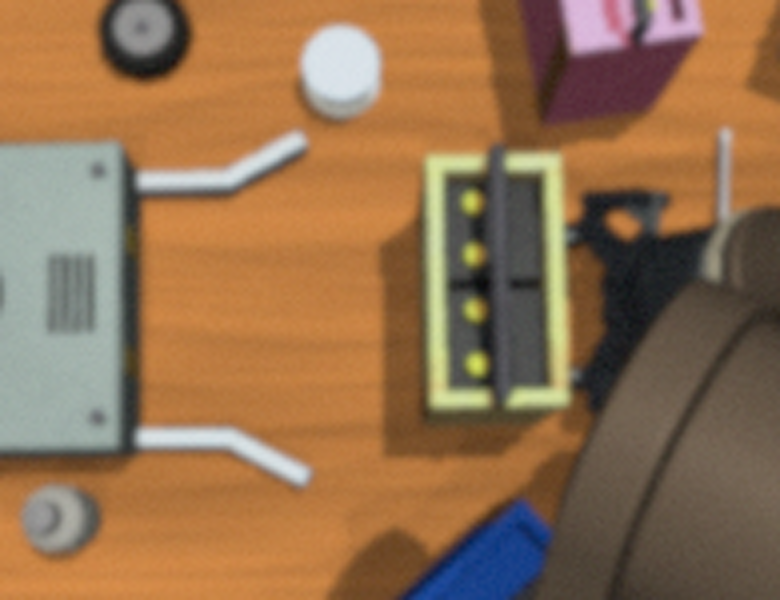

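```bash
python3 -c "
from h import *
C=np.array([Tc(5,x,y,.18) for x,y in((425,155),(564,153),(569,406),(427,410))]);print(C,C.mean(0))
for x,y in((145,190),(230,190),(145,429),(230,429),(145,174),(145,446)):print(Tc(5,x,y,.03))
"
```

```text
[[ 0.6197 -0.0452  0.18  ]
 [ 0.6204 -0.1283  0.18  ]
 [ 0.469  -0.1279  0.18  ]
 [ 0.4672 -0.0448  0.18  ]] [ 0.544075 -0.08655   0.18    ]
[0.6316 0.1425 0.03  ]
[0.6313 0.0839 0.03  ]
[0.467  0.1404 0.03  ]
[0.4666 0.083  0.03  ]
[0.6429 0.1426 0.03  ]
[0.4555 0.1402 0.03  ]
```

>>> {"op": "apply_moves", "data": {"deltas": [[[0.0006,0.008,0],[0,0,0]],[[0.0006,0.01,0],[0,0,0]],[[0.0006,0.012,0],[0,0,0]],[[0.0006,0.012,0],[0,0,0]],[[0.0006,0.012,0],[0,0,0]]]}}

```text
t: 5.55
ee_pos: [0.5503, -0.0726, 0.0139]
tool_rot: [3.131, -0.672, 1.584]
contact_force: [-0.6, -17.0, 6.5]
opening: 0.0855
```

>>> {"op": "apply_moves", "data": {"deltas": [[[0.0006,0.012,0],[0,0,0]],[[0.0006,0.012,0],[0,0,0]],[[0.0006,0.012,0],[0,0,0]],[[0.0006,0.01,0],[0,0,0]],[[0.0006,0.008,0],[0,0,0]]]}}

```text
t: 6.05
ee_pos: [0.5534, -0.018, 0.0139]
tool_rot: [3.131, -0.673, 1.584]
contact_force: [-1.5, -17.8, 6.9]
opening: 0.0854
```

```bash
python3 -c "
from h import *
both(6);crop(6)"
```

```text
6.15 [ 0.55339721 -0.01602404  0.01398857] [ 3.13123313 -0.67567458  1.58586344] [ 0.1   0.8   0.34  1.87 -1.01  1.11  1.14] [ 2.2 -8.4  1.2]
```

View pics/topc6.png

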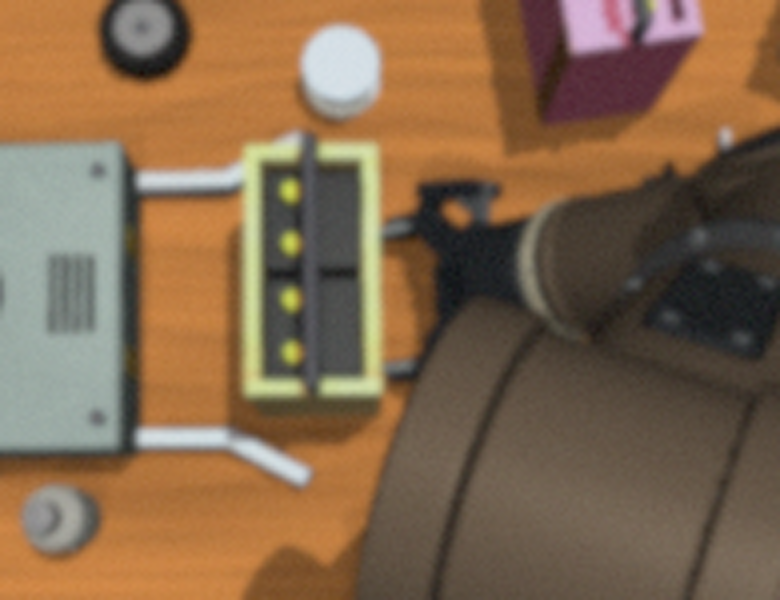

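View pics/scene6.png

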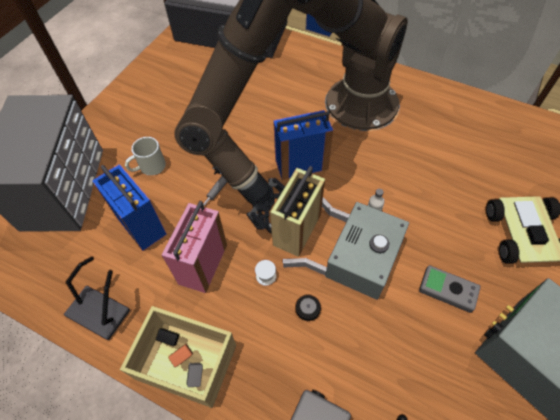

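```bash
python3 -c "
from h import *
C=np.array([Tc(6,x,y,.18) for x,y in((244,144),(381,145),(383,397),(245,398))]);print(C,C.mean(0))
"
```

```text
[[ 0.627   0.063   0.18  ]
 [ 0.626  -0.019   0.18  ]
 [ 0.4749 -0.0191  0.18  ]
 [ 0.4748  0.0617  0.18  ]] [0.550675 0.02165  0.18    ]
```

>>> {"op": "apply_moves", "data": {"deltas": [[[0,0.008,0],[0,0,0]],[[-0.0003,0.012,0],[0,0,0]],[[-0.0003,0.012,0],[0,0,0]],[[-0.0003,0.012,0],[0,0,0]],[[0,0.01,0],[0,0,0]]]}}

```text
t: 6.65
ee_pos: [0.5531, 0.0361, 0.0139]
tool_rot: [3.13, -0.674, 1.584]
contact_force: [0.9, -17.5, 6.4]
opening: 0.0852
```

>>> {"op": "apply_moves", "data": {"deltas": [[[0,0.008,0],[0,0,0]],[[0,0.006,0],[0,0,0]],[[0,0.004,0],[0,0,0]],[[0,0.003,0],[0,0,0]],[[0,0.002,0],[0,0,0]]]}}

```text
t: 7.15
ee_pos: [0.5532, 0.0584, 0.0138]
tool_rot: [3.13, -0.673, 1.584]
contact_force: [0.4, -19.5, 8.1]
opening: 0.0853
```

```bash
python3 -c "
from h import *
both(7);crop(7,u0=150);crop(7,'scene',240,140)"
```

```text
7.25 [0.55319377 0.05875738 0.01387121] [ 3.1301313  -0.67389964  1.58404108] [ 0.    0.77  0.3   1.94 -1.08  1.03  1.11] [ -0.  -15.1   6.3]
```

View pics/topc7.png

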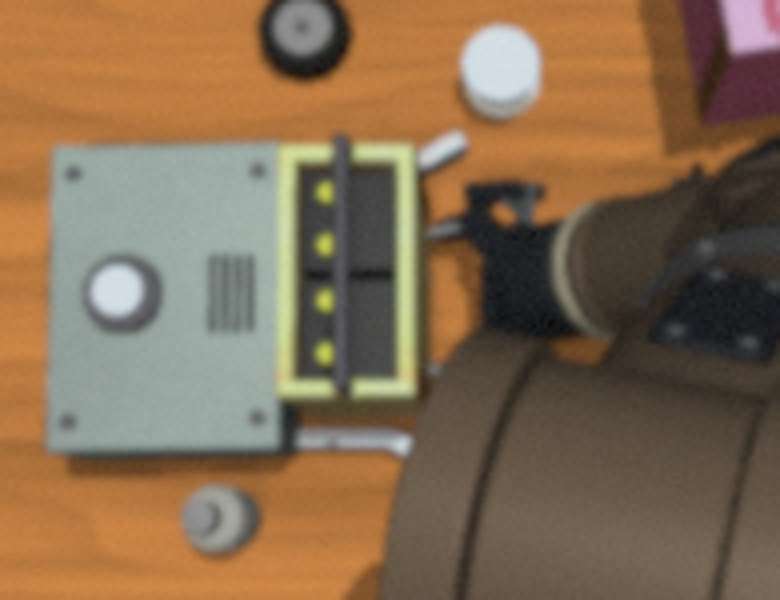

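View pics/scenec7.png

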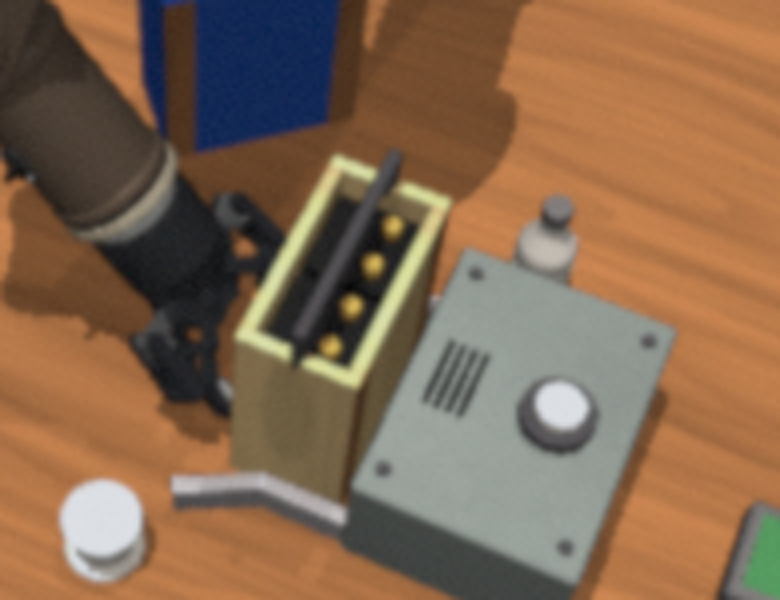

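>>> {"op": "apply_moves", "data": {"deltas": [[[0,0.003,0],[0,0,0]],[[0,0.002,0],[0,0,0]],[[0,0.002,0],[0,0,0]]]}}

```text
t: 7.55
ee_pos: [0.5533, 0.065, 0.0138]
tool_rot: [3.13, -0.673, 1.583]
contact_force: [0.4, -17.6, 7.4]
opening: 0.085
```

>>> {"op": "apply_moves", "data": {"deltas": [[[0,0.002,0],[0,0,0]],[[0,0.002,0],[0,0,0]]]}}

```text
t: 7.75
ee_pos: [0.5535, 0.0687, 0.0138]
tool_rot: [3.13, -0.673, 1.583]
contact_force: [-2.9, -28.1, 11.6]
opening: 0.0856
```

>>> {"op": "apply_moves", "data": {"deltas": [[[0,0.002,0],[0,0,0]],[[0,0,0],[0,0,0]]]}}

```text
t: 7.95
ee_pos: [0.5535, 0.0686, 0.0138]
tool_rot: [3.129, -0.67, 1.582]
contact_force: [-2.3, -26.6, 13.2]
opening: 0.0852
```

```bash
python3 -c "
from h import *
both(8);crop(8,u0=150);crop(8,'scene',240,140)"
```

```text
8.05 [0.55350551 0.06865    0.0137708 ] [ 3.12921153 -0.67052982  1.58217173] [-0.02  0.77  0.29  1.95 -1.1   1.01  1.1 ] [ -2.7 -27.1  12.2]
```

View pics/topc8.png

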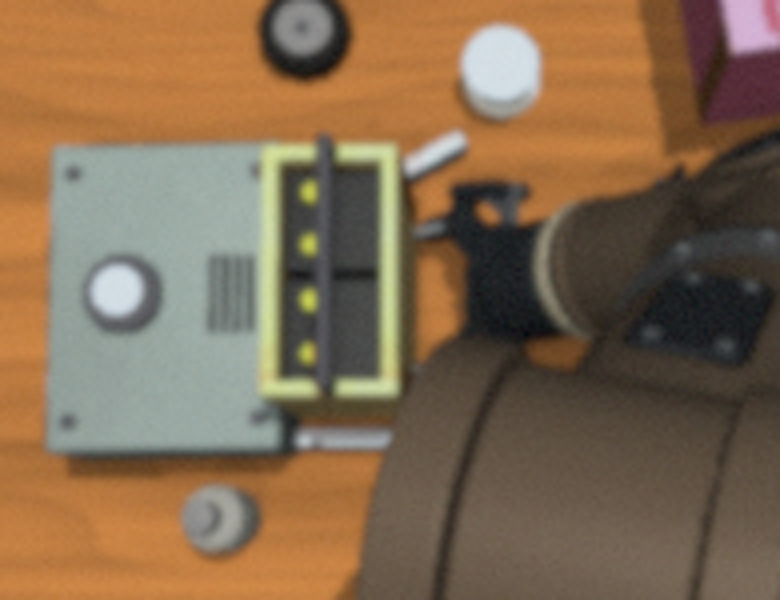

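View pics/scenec8.png

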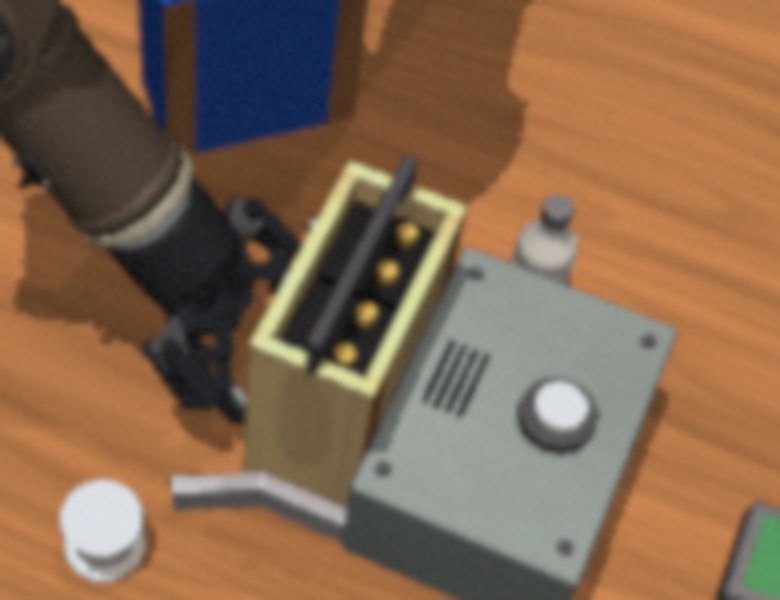

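```bash
python3 -c "
from h import *
C=np.array([Tc(8,x,y,.18,150) for x,y in((260,144),(399,145),(401,397),(261,397))]);print(C,C.mean(0))
print(Tc(8,118,291,.118,150),[Tc(8,x,y,.1,150) for x,y in ((53,146),(48,453))])
"
```

```text
[[0.6275 0.149  0.18  ]
 [0.6264 0.0659 0.18  ]
 [0.4754 0.064  0.18  ]
 [0.4759 0.146  0.18  ]] [0.5513   0.106225 0.18    ]
[0.5486 0.2471 0.118 ] [array([0.6466, 0.2964, 0.1   ]), array([0.4481, 0.2929, 0.1   ])]
```

>>> {"op": "apply_moves", "data": {"deltas": [[[0,-0.004,0],[0,0,0]],[[0,-0.01,0],[0,0,0]],[[0,-0.015,0],[0,0,0]],[[0,-0.02,0],[0,0,0]],[[0,0,0.02],[0,0,0]]]}}

```text
t: 8.55
ee_pos: [0.5504, 0.0235, 0.0319]
tool_rot: [3.139, -0.678, 1.58]
contact_force: [0.3, 0.2, -0.0]
opening: 0.0858
```

>>> {"op": "apply_moves", "data": {"deltas": [[[0,0,0.04],[0,0,0]],[[0,0,0.045],[0,0,0]],[[0,0,0.045],[0,0,0]],[[0,0,0.045],[0,0,0]],[[0,0,0.045],[0,0,0]]]}}

```text
t: 9.05
ee_pos: [0.5509, 0.0263, 0.2557]
tool_rot: [3.135, -0.68, 1.585]
contact_force: [1.3, 0.5, 0.4]
opening: 0.0854
```

>>> {"op": "apply_moves", "data": {"deltas": [[[0,0,0.045],[0,0,0]],[[0,0,0.045],[0,0,0]],[[0,0,0.01],[-8,0,0]],[[0,0,0],[-8,0,0]],[[0,0,0],[-8,0,0]]], "grip": 1}}

```text
t: 9.55
ee_pos: [0.5521, 0.025, 0.3555]
tool_rot: [3.138, -0.256, 1.581]
contact_force: [-0.9, 0.7, -1.7]
opening: 0.0123
```

>>> {"op": "apply_moves", "data": {"deltas": [[[0,0.03,0],[-8,0,0]],[[0,0.04,0],[-7,0,0]],[[0,0.04,0],[0,0,0]],[[0,0.04,0],[0,0,0]],[[0,0.04,0],[0,0,0]]]}}

```text
t: 10.05
ee_pos: [0.5514, 0.2183, 0.354]
tool_rot: [-3.138, 0.001, 1.583]
contact_force: [0.8, 1.3, -1.0]
opening: -0.0001
```

```bash
python3 -c "
from h import *
both(9);crop(9,u0=150);crop(9,'scene',240,140)"
```

```text
10.15 [0.55023527 0.22368839 0.35280673] [-3.13649915e+00 -9.65637069e-04  1.59118279e+00] [-0.76  0.32  0.41  1.48 -0.13  1.38 -0.33] [-0.5  0.1 -0.1]
```

View pics/top9.png

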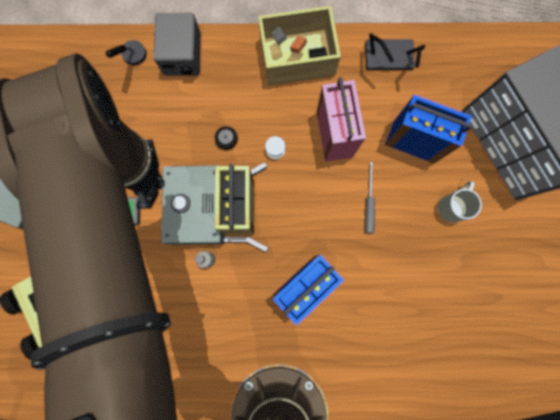

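View pics/scene9.png

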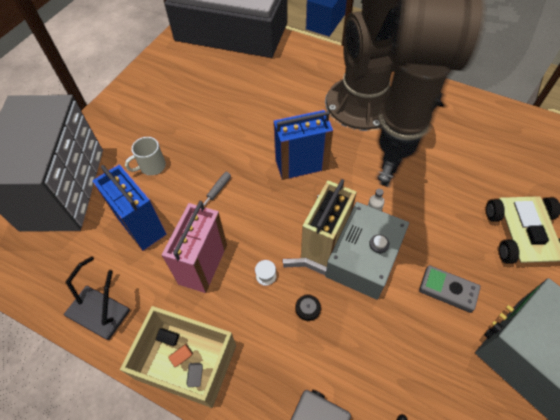

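>>> {"op": "apply_moves", "data": {"deltas": [[[-0.002,0.023,0],[0,0,0]],[[0,0,-0.045],[0,0,0]],[[0,0,-0.045],[0,0,0]],[[0,0,-0.045],[0,0,0]],[[0,0,-0.045],[0,0,0]]]}}

```text
t: 10.65
ee_pos: [0.5498, 0.2388, 0.1725]
tool_rot: [-3.139, 0.001, 1.582]
contact_force: [0.2, 0.6, 0.4]
opening: 0.0
```

>>> {"op": "apply_moves", "data": {"deltas": [[[0,0,-0.02],[0,0,0]],[[0,0,0],[0,0,0]]]}}

```text
t: 10.85
ee_pos: [0.5478, 0.2381, 0.1507]
tool_rot: [-3.133, 0.004, 1.582]
contact_force: [-0.5, -0.6, 0.7]
opening: 0.0
```

```bash
python3 -c "
from h import *
both(10);crop(10,'scene',240,140)"
```

```text
10.95 [0.55019745 0.23963481 0.15459073] [-3.13902832e+00  4.71255452e-04  1.58216946e+00] [-0.75  0.48  0.36  1.75 -0.2   0.95 -0.3 ] [0.8 0.4 0.4]
```

View pics/scenec10.png

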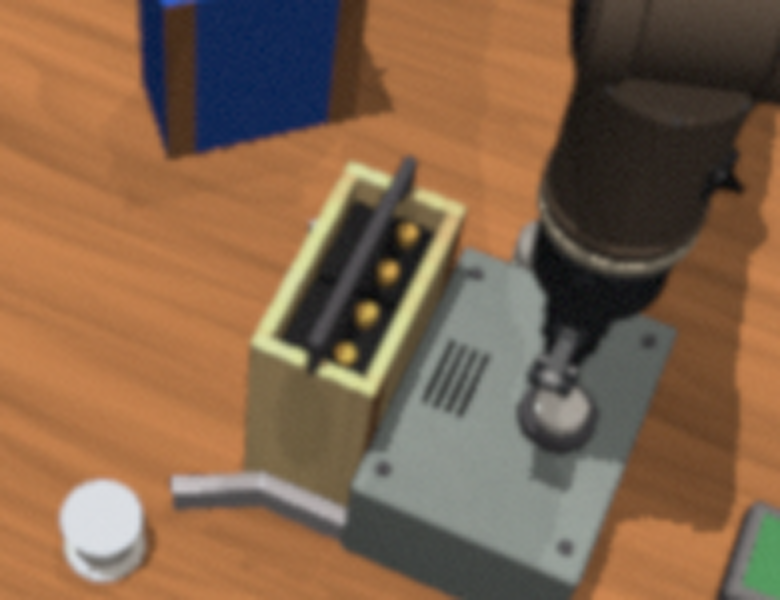

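>>> {"op": "apply_moves", "data": {"deltas": [[[-0.001,0.007,0],[0,0,0]],[[0,0,-0.015],[0,0,0]],[[0,0,-0.01],[0,0,0]],[[0,0,0],[0,0,0]]]}}

```text
t: 11.35
ee_pos: [0.548, 0.2479, 0.1286]
tool_rot: [-3.138, -0.0, 1.584]
contact_force: [1.2, -0.3, 0.2]
opening: 0.0004
```

>>> {"op": "apply_moves", "data": {"deltas": [[[0,0,-0.004],[0,0,0]],[[0,0,-0.003],[0,0,0]],[[0,0,-0.003],[0,0,0]],[[0,0,-0.002],[0,0,0]]]}}

```text
t: 11.75
ee_pos: [0.5488, 0.248, 0.1172]
tool_rot: [-3.14, -0.001, 1.583]
contact_force: [-0.3, -0.0, 3.7]
opening: 0.0002
```

>>> {"op": "apply_moves", "data": {"deltas": [[[0,0,-0.002],[0,0,0]],[[0,0,-0.002],[0,0,0]],[[0,0,-0.002],[0,0,0]]]}}

```text
t: 12.05
ee_pos: [0.5492, 0.2481, 0.1151]
tool_rot: [-3.141, -0.003, 1.583]
contact_force: [-18.0, -6.2, 59.9]
opening: 0.0
```

>>> {"op": "apply_moves", "data": {"deltas": [[[0,0,-0.001],[0,0,0]],[[0,0,0],[0,0,0]]]}}

```text
t: 12.25
ee_pos: [0.5492, 0.2481, 0.1152]
tool_rot: [-3.141, -0.004, 1.583]
contact_force: [-17.2, -7.0, 55.2]
opening: -0.0001
```

```bash
python3 -c "
from h import *
both(11);crop(11,'scene',300,170,130,100);snap('wrist','w11')"
```

```text
12.35 [0.54917905 0.24806207 0.11521482] [-3.14116696 -0.00371878  1.5829591 ] [-0.74  0.53  0.34  1.78 -0.22  0.87 -0.29] [-17.2  -6.9  54.9]
```

View pics/scenec11.png

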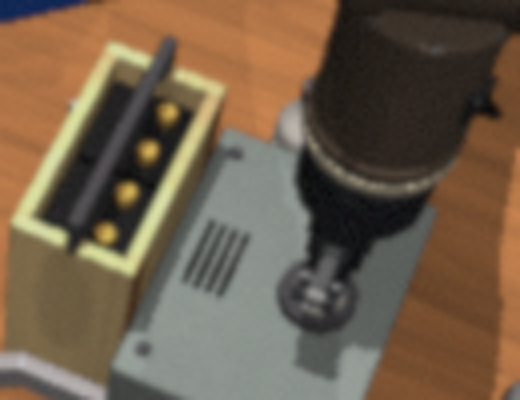

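View pics/w11.png

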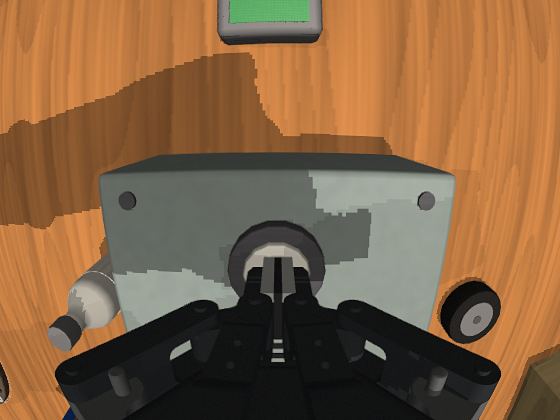

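>>> {"op": "apply_moves", "data": {"deltas": [[[0,0,0.002],[0,0,0]],[[0,0,0.001],[0,0,0]],[[0,0,0],[0,0,0]]]}}

```text
t: 12.7
ee_pos: [0.549, 0.248, 0.1157]
tool_rot: [-3.141, -0.002, 1.583]
contact_force: [-9.1, -3.1, 28.9]
opening: -0.0002
```

>>> {"op": "apply_moves", "data": {"deltas": [[[0,0,0.0015],[0,0,0]],[[0,0,0],[0,0,0]]]}}

```text
t: 12.9
ee_pos: [0.5489, 0.248, 0.116]
tool_rot: [-3.14, -0.002, 1.583]
contact_force: [-3.9, -1.3, 16.8]
opening: 0.0001
```

>>> {"op": "apply_moves", "data": {"deltas": [[[0,0,0.0015],[0,0,0]],[[0,0,0],[0,0,0]]]}}

```text
t: 13.1
ee_pos: [0.5488, 0.2479, 0.1166]
tool_rot: [-3.14, -0.001, 1.583]
contact_force: [0.2, 0.5, 5.0]
opening: 0.0001
```

>>> {"op": "apply_moves", "data": {"deltas": [[[0,0,0.0015],[0,0,0]],[[0,0,0],[0,0,0]]]}}

```text
t: 13.3
ee_pos: [0.5488, 0.2479, 0.1178]
tool_rot: [-3.14, -0.001, 1.583]
contact_force: [0.3, -0.0, 4.0]
opening: -0.0
```

>>> {"op": "apply_moves", "data": {"deltas": [[[0,0,0.0015],[0,0,0]],[[0,0,0],[0,0,0]]]}}

```text
t: 13.5
ee_pos: [0.5488, 0.2479, 0.1192]
tool_rot: [-3.14, -0.001, 1.583]
contact_force: [1.7, 0.5, 2.5]
opening: 0.0001
```

>>> {"op": "apply_moves", "data": {"deltas": [[[0,0,0.0015],[0,0,0]],[[0,0,0],[0,0,0]]]}}

```text
t: 13.7
ee_pos: [0.5486, 0.2479, 0.1206]
tool_rot: [-3.139, -0.0, 1.583]
contact_force: [1.3, 0.2, 2.4]
opening: -0.0002
```

>>> {"op": "apply_moves", "data": {"deltas": [[[0,0,0.005],[0,0,0]],[[0,0,0.02],[0,0,0]],[[0,0,0.04],[0,0,0]],[[0,0.02,0.04],[0,0,0]],[[0,0.03,0.04],[0,0,0]]]}}

```text
t: 14.2
ee_pos: [0.5481, 0.2956, 0.267]
tool_rot: [-3.138, 0.001, 1.58]
contact_force: [0.5, 1.6, -0.2]
opening: 0.0003
```

>>> {"op": "apply_moves", "data": {"deltas": [[[0,0.03,0.04],[0,0,0]],[[0,0.03,0.03],[0,0,0]],[[0,0,0],[0,0,0]],[[0,0,0],[0,0,0]]]}}

```text
t: 14.6
ee_pos: [0.5478, 0.3582, 0.3352]
tool_rot: [-3.138, 0.0, 1.585]
contact_force: [0.6, -0.7, -0.5]
opening: 0.0002
```

```bash
python3 -c "
from h import *
both(12);crop(12,u0=150);crop(12,'scene',240,140)"
```

```text
14.7 [0.54797938 0.35627889 0.33408082] [-3.13678029e+00  1.80622845e-03  1.58223373e+00] [-0.9   0.44  0.38  1.35 -0.16  1.39 -0.51] [-0.2  0.1 -0.7]
```

View pics/topc12.png

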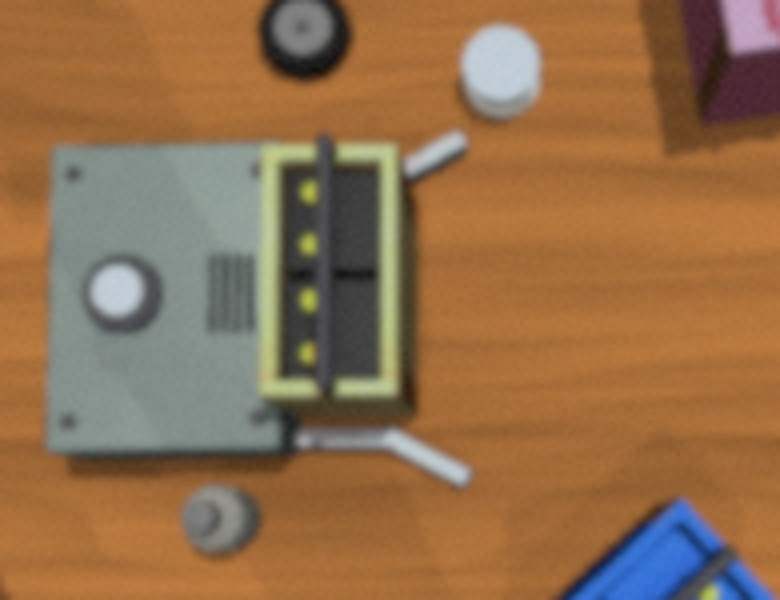

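View pics/scenec12.png

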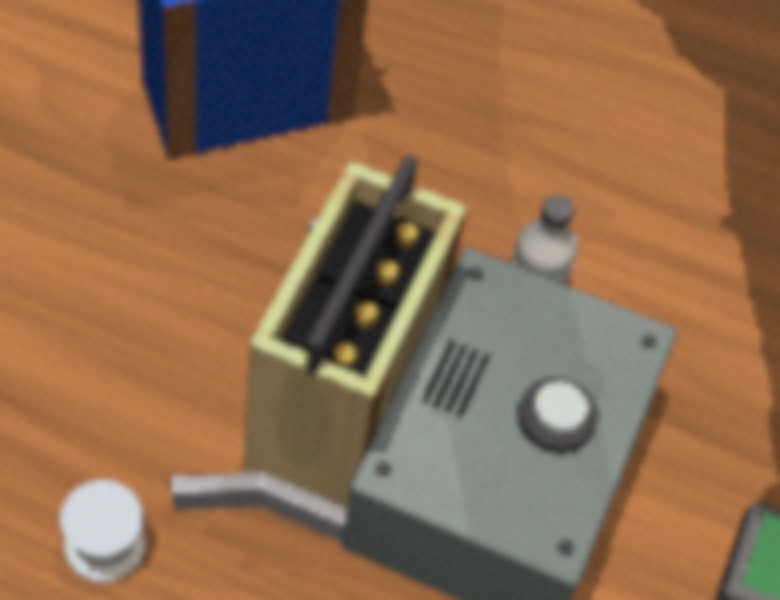

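The crate's rim is at crop pixels (260,144) to (401,397), the same as when it reached the stop. The button at (118,291) is back up, and the bystanders look unmoved.

```bash
python3 -c "
from h import *
print(env.sign_off())"
```

```text
the job is handed in; nothing more can be done
None
```

The crate is home in the charging bay and the charge button has been pressed fully down and released. I handed the job in at about 14.7 s; sign-off gives no verdict.

- **Push:** I pushed the crate low on its -y face, about 30 mm up, with the open, tilted fingers as a two-point pusher. It slid in upright, and the force rose from about 17 N to 27 N when it reached the charger's face.
- **Crate position:** In the last pictures it stands about 2 mm off the centre line. It is within about 1 mm of the home depth and within about 0.02 rad of square. It did not move while I pressed the button.
- **Button:** I pressed it down to its hard stop. On the way back up the force fell as a spring's would, from 5 N at the bottom of the travel. The last pictures show it released.
- **Bystanders:** The glue, spool and wheel look unmoved in the last close pictures. The driver and mug looked unmoved in the wider view just before the press. The meter was partly hidden and I did not check it again.
- **Two checks that were off:** The press overshot to about 60 N at the wrist with the fingertips, which is under the 120 N wrist limit. The 40 N limit is for the arm and the gripper's body, and neither looked to be in contact. The tool's reported height while pressing was about 4 mm higher than the button's stated height, so I judged full travel from the force curve.

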